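# Take the gas canister out of its latched rack

### The arm

A 6-joint arm with a two-finger parallel gripper is mounted at the origin on a cart in front of the work surface, level with it; the furniture and walls round the work are solid. World frame = base frame: x ahead of the robot, y to its left, z up, the work surface at z = 0. Lengths are in m, angles in rad, forces in N, time in s.
With the tool pointing down it reaches from about 0.35 to 0.775 m from the base axis. Payload 5.5 kg.
Tool frame: the origin (TCP) lies midway between the tips of the shut fingers; the grasp point (between the pads) lies 19 mm behind it; x points along the fingers, z is the direction in which the jaws open and shut, and the axes are right-handed (so a half turn about x gives the same grasp; the last joint's range is limited). The gripper opens to 85 mm and grips with 20 to 120 N. Pads are 22 mm wide; open, the fingers measure 114 mm over their backs; the gripper's body (76 mm by 85 mm) begins 54 mm behind the grasp point. The pads swing forward as they close: fully open they stand 13 mm farther back than shut.
Start: joints at [-1.4, 0.313, 0.046, 1.304, 0, 1.431], TCP at [0.176, -0.547, 0.231] pointing down, gripper open.
Joint ranges: [-2.76, 2.76], [-0.86, 1.69], [-1.03, 1.26], [-2.2, 2.34], [-1.47, 1.5], [-3.14, 3.14]. Speed limits (rad/s): [2.57, 2.57, 3.14, 3.14, 3.14, 3.14].

### API

Orientations are given as [roll, pitch, yaw] about the fixed x, y, z axes, in that order (R = Rz(yaw) Ry(pitch) Rx(roll)).
In Python, from plant import read_state, camera, camera_params, finish_job gives the robot as it stands.
- The arm moves only by the tool arm_command, never from a script. Its arguments are lists of equal length, an entry for each row: "delta_rot": the turn, a rotation vector about the tool's x, y, z in degrees, a list of three; "dp": the shift along the tool's x, y, z in mm, a list of three; "hand": the opening in per cent of the stroke, from 0 (shut) to 100 (fully open). A call has 1 to 20 rows; each row shifts and turns the pose as measured when the row begins, along the tool's axes as they then stand; what a row does not reach is not made up. A row lasts 1/10 s, in which the tool goes at most 50 mm and 8.59 degrees, less where a joint would pass 70% of its speed; a pose out of reach is approached as far as the arm can. A call is refused whole if a number of a shift passes 50 or a number of a turn 8.59, either way. A call with a gripper value outside its range is refused whole. The fingers move at their own pace and stop on an object; "squeeze" is the grip in N (left out, the last holds). Time passes only in rows, so rows that do not move let the fingers close. It gives the time, the measured TCP pose, the force and the opening at its end, in the units of the state.
- read_state(): the state, without advancing time (a new reading comes with each control period).
- camera(name): name is "side" or "top"; returns the picture (384x512x3 uint8, red, green, blue); there is no depth.
- camera_params(name): a dict with "fx", "fy", "cx", "cy" (pixels), "k1" (the pictures are not rectified: a ray, as slopes to the right and down, at radius r is drawn at 1 + k1 r^2 times it, then the intrinsics apply), "T" (4x4, takes a point from camera to world coordinates). Camera axes: x right, y down, z forward; pixel columns grow to the right and rows downward; lengths in m; the calibration is good to about 2 mm. A picture is of the moment at which its call begins. camera_params takes no time and is no camera call.
- finish_job(): hands the job in, once; it reports no verdict.
The state is a dict: "time_s": time; "q": joint angles; "qd": joint speeds; "joint_efforts": joint torques, N m; "tcp_pos": TCP position; "tcp_rot": TCP orientation; "force": force on the tool from outside, world axes, zero at the start; "moment": the same for the moment, N m; "finger_gap": finger opening in m.
Only numpy, scipy, OpenCV 4.12 (cv2) and the standard library are available. Lean on these libraries where they do the work, as an engineer would, in place of code of your own. Each camera call takes 0.05 s, during which the arm holds its last target. There are 200 camera calls.

### The job

The torch's gas canister is due for changing. Its rack is shut by a gate with a gravity latch whose hooked catch is kept tight by a rubber buffer: press the gate in against the buffer just far enough to free the bar, without crushing the buffer, lift the bar out of the catch without forcing it, and swing the gate wide open. Then draw the canister out through the gateway and stand it upright on the bench top in front of the rack, clear of it; leave the gate wide open with its bar dropped back down, and do not shift the loupe, film can or pliers.

Things in the scene. Friction and masses are not known exactly. Their poses are not given: they have to be found in the camera images.
- rack: dark steel canister rack screwed to the bench, 160 wide, 150 high. Origin on the bench top, on the axis where the canister stands; +x to the rack's back, -x out through the gate, +y to the hinge side. Posts 102 high. A forked yoke (underside 132, top 136 up, slot 26 wide, open to -x) covers the canister's shoulder: it cannot be lifted out, only drawn out along -x with the gate open
- gate_hinge (a point): point on the gate's upright hinge axis, 88 above the bench (in the rack's frame at x -60, y +60)
- gate (a joint): angle (rad) of the steel gate, 114 wide, top edge 104 above the bench: 0 = pressed in on its hard stop; latched it rests at about 0.045 to 0.07, pushed out against the catch by the buffer; grows as it swings out towards -x; stop at 1.75. It stays where it is left (light friction)
- latch_bar (a joint): lift angle of the brass latch bar on the gate's front (rad): 0 = lying level, as it falls by its own weight (110 g); grows as nose and knob rise; stop at 0.22. Nose 7 x 7 mm, 108 from the pivot
- latch_pivot (a point): pivot of the latch bar, on the gate, in line with the bar's middle (88 above the bench); the bar points from it to the knob and nose, along the gate away from the hinge
- latch_knob (a point): middle of the round upright brass knob on the bar, to be taken from above: head 16 in diameter, 28 tall (14 above and below this point), on an 8 mm stem. 132 above the bench with the bar level; 81 from the pivot along the bar and 44 above it, so it leans back towards the hinge as the bar lifts; 106 from the hinge axis along the gate and 10 in front of it
- catch: hooked steel catch on the latch post, set up to 1.5 mm deeper or shallower in its slots. Origin: inner face of its lip at bar height. The nose rests on this face from behind (+x). The lip's hook overhangs the nose by 2.5 mm, underside 2 above the nose: the nose must go in over 2.5 mm, then up over 14 (0.14 rad) to pass out over the hook. Over 15 N between bar and catch bends the bar
- buffer: rubber buffer, 11 mm in diameter, standing out of the latch post behind the gate; origin at the middle of its front face, on which the gate bears, 116 from the hinge axis, 50 above the bench; sprung along the rack's x, stiffness 2.5 N/mm. Latched it carries 1 to 9 N; the bar comes free of the hook when it carries 7 to 14.5 N, depending on how the catch is set; above 17 N it is crushed
- canister_centre (a point): centre of the gas canister, half-way up: bare aluminium cylinder 68 mm in diameter with domed shoulder (119 high), brass neck 16 in diameter, black valve knob on top; 190 tall overall, 0.25 to 0.5 kg; its underside is 95 below this point
- valve_knob (a point): middle of the canister's round black valve knob, 26 mm in diameter, 36 tall, 170 above the canister's underside; to be taken from above. In the rack the canister can be raised by about 8 before the yoke stops it
- loupe (a point): black eye loupe, 34 mm in diameter, 28 high, beside the rack on the hinge side; to be left alone (point at its centre)
- film_can (a point): black film canister, 34 mm in diameter, 48 high, beside the rack on the latch side; to be left alone (point at its centre)
- pliers_round (a point): round-nose pliers with blue handles lying flat, 135 long, on the latch side; to be left alone (point at their middle)
Not all that is in view belongs to the job. What is shaped like the part that bears canister_centre but green is not meant.

How it is judged:
On the way, in this order (a step that is already met when the one before it is completed fails the run):
1. the latch bar is lifted clear of the hooked catch with the gate still shut (value of joint latch_bar above 0.12 rad and value of joint gate below 0.12 rad and x of canister_centre in the frame of rack above -0.03 m), for 0.05 s.
2. the gate is swung wide open, the canister still in the rack (value of joint gate above 1.25 rad and x of canister_centre in the frame of rack above -0.03 m), for 0.1 s.
At the end, for the whole second after the job is handed in: gate open by more than 1.2 rad and still; latch bar dropped (below 0.04 rad); canister upright (within 0.08 rad) and at rest on the bench top, its centre 105 to 320 mm in front of its place in the rack (rack's -x) and 95 mm (within 5) above the bench; everything released (value of joint gate above 1.2 rad and value of joint latch_bar below 0.04 rad and x of canister_centre in the frame of rack between -0.32 and -0.105 m and height (world z) of canister_centre between 0.09 and 0.1 m and angle between canister_centre's own z axis and vertical below 0.08 rad and linear speed of canister below 0.02 m/s and velocity of joint gate below 0.05 rad/s); the robot touches nothing.
It fails at once if the latch bar is forced against its catch (over 15 N) (contact force between latch_bar and catch above 15 N).
It fails at once if the rubber buffer is crushed (over 17 N) (contact force between gate and buffer above 17 N).
It fails at once if the canister is tipped (over 0.4 rad) (angle between canister_centre's own z axis and vertical above 0.4 rad).
It fails at once if a bystander is shifted by more than 15 mm (distance of any of loupe, film_can, pliers_round from where it was at the start of the episode above 0.015 m).
It also fails if it takes over 54 s, if anything falls off the work surface, if the arm or the gripper's body presses on something with over 40 N, if the wrist force passes 120 N, or if a joint passes its speed limit or range.

## Working session

There is one attempt and no reset: what is moved stays moved. The work goes in short steps, Python scripts to look and compute and a tool call to move; the robot and the scene stay as the last step left them, time stands still between calls to the robot, and variables do not carry over. Pictures are saved under pics/ and viewed, about 8 in all and at most 12, crops included, and the job is handed in when it is done.

Besides the shell and the picture viewer there is one more tool, called as name(argument=value, ...) on one line, values as JSON. arm_command: Moves the arm, as the interface text tells. Its arguments: {"type":"object","properties":{"delta_rot":{"type":"array","items":{"type":"array","items":{"type":"number"}}},"dp":{"type":"array","items":{"type":"array","items":{"type":"number"}}},"hand":{"type":"array","items":{"type":"number"}},"squeeze":{"type":"number"}},"required":["delta_rot","dp","hand"]}

```bash
mkdir -p pics
python3 - <<'E'
from plant import *
import cv2
for n in("side","top"):
    cv2.imwrite(f"pics/{n}0.png",cv2.resize(camera(n)[:,:,::-1],(800,600),interpolation=cv2.INTER_CUBIC))
    print(camera_params(n))
s=read_state();print(s)
E
```

```text
{'fx': 402.9064194315376, 'fy': 402.9064194315376, 'cx': 256.3867275555393, 'cy': 199.06291923392325, 'k1': -0.022963431915621228, 'T': array([[ 0.85320439, -0.30112656,  0.42586977,  0.22214206],
       [-0.52140505, -0.513373  ,  0.68160468, -0.5761103 ],
       [ 0.01338077, -0.80359875, -0.59502101,  0.63750752],
       [ 0.        ,  0.        ,  0.        ,  1.        ]])}
{'fx': 459.04117958238976, 'fy': 459.04117958238976, 'cx': 260.80075950382627, 'cy': 195.5747124985536, 'k1': 0.0005356524511090738, 'T': array([[-0.03075297, -0.99545136,  0.09017119,  0.50041016],
       [-0.99946067,  0.02958612, -0.01424893,  0.02599622],
       [ 0.0115163 , -0.09056075, -0.99582434,  0.99097294],
       [ 0.        ,  0.        ,  0.        ,  1.        ]])}
{'time_s': 0.1, 'q': array([-1.39959545e+00,  3.13901896e-01,  4.51078393e-02,  1.30361831e+00,
       -1.44369418e-05,  1.43119329e+00]), 'qd': array([ 0.00024424, -0.0023592 ,  0.00193841, -0.00089196, -0.0010443 ,
        0.00055767]), 'joint_efforts': array([ 1.77072136e-03, -4.81724310e+01,  2.99244922e+01,  1.25429392e-02,
       -1.80999000e-04, -8.96978385e-07]), 'tcp_pos': array([ 0.17575541, -0.54700158,  0.23051761]), 'tcp_rot': array([3.0109229 , 1.56918022, 1.75093051]), 'force': array([0.42026131, 0.6643957 , 0.64516152]), 'moment': array([ 0.00405605,  0.03928617, -0.01500192]), 'finger_gap': 0.0853123485962284}
```

View pics/side0.png

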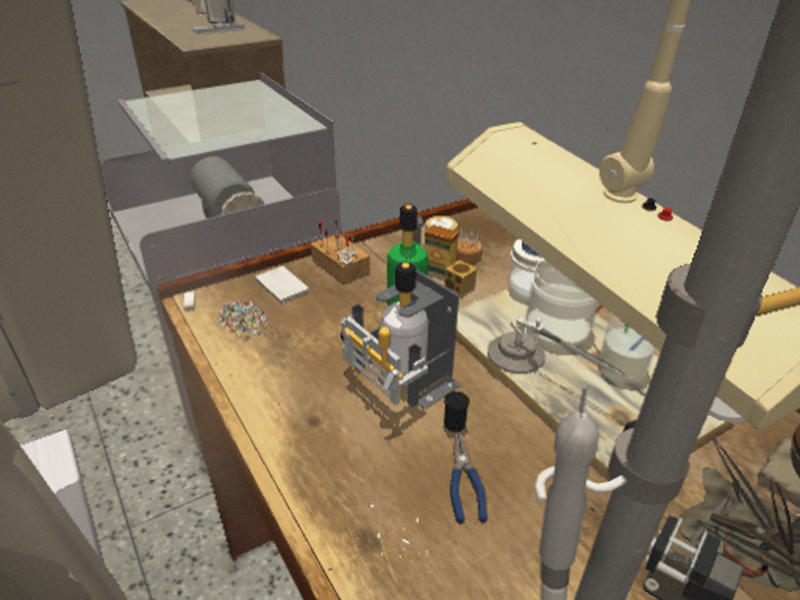

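View pics/top0.png

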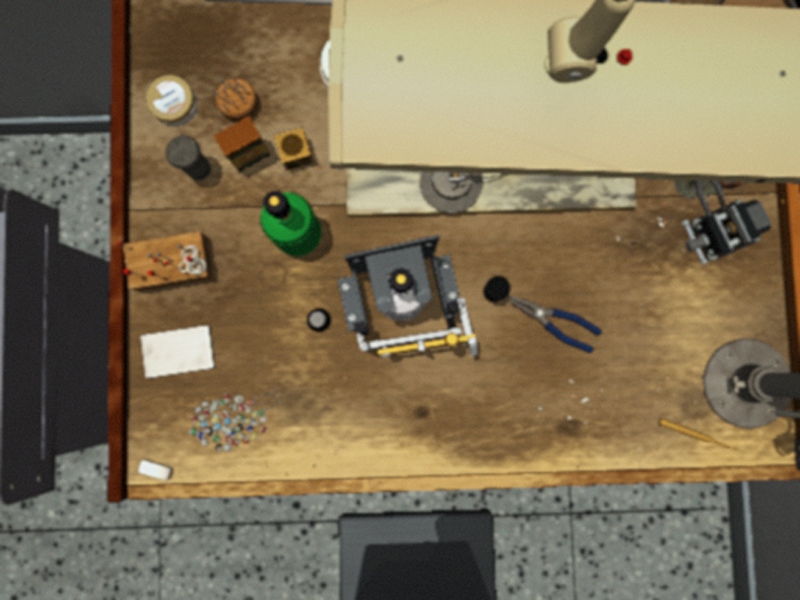

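The side view shows the rack at (400,340) with a black-valved aluminium canister at (405,275) in it. A green lookalike stands behind at (408,215). In the top view the rack is at (400,300), with the gate at its near side and the brass knob at (452,340). The loupe is at (318,320), the film can at (497,289) and the pliers at (555,322). I'll enlarge both rack views to measure and to confirm which canister is meant.

Run:
```python
from plant import *
import cv2
s=camera("side")[:,:,::-1];t=camera("top")[:,:,::-1]
cv2.imwrite("pics/cs.png",cv2.resize(s[125:280,205:325],None,fx=5,fy=5,interpolation=cv2.INTER_CUBIC)[:, :][0:775][:600+175][::1][:775] if 0 else cv2.resize(s[160:280,205:325],None,fx=5,fy=5,interpolation=cv2.INTER_CUBIC))
cv2.imwrite("pics/ct.png",cv2.resize(t[140:240,195:327],None,fx=6,fy=6,interpolation=cv2.INTER_CUBIC))
```

```text
(no output)
```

View pics/cs.png

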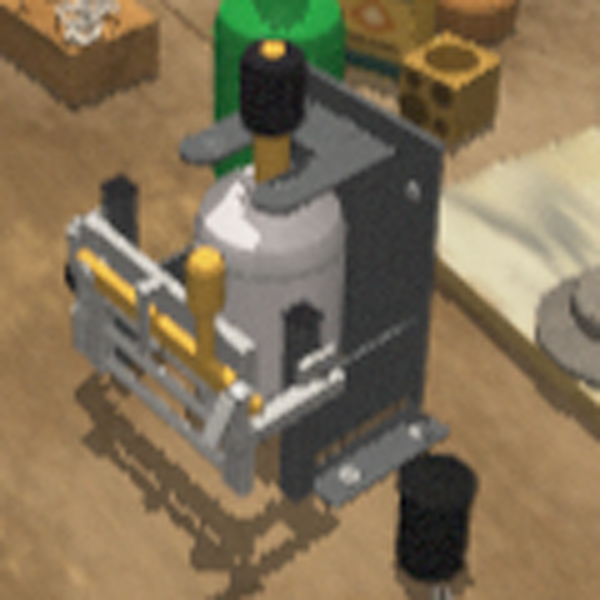

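View pics/ct.png

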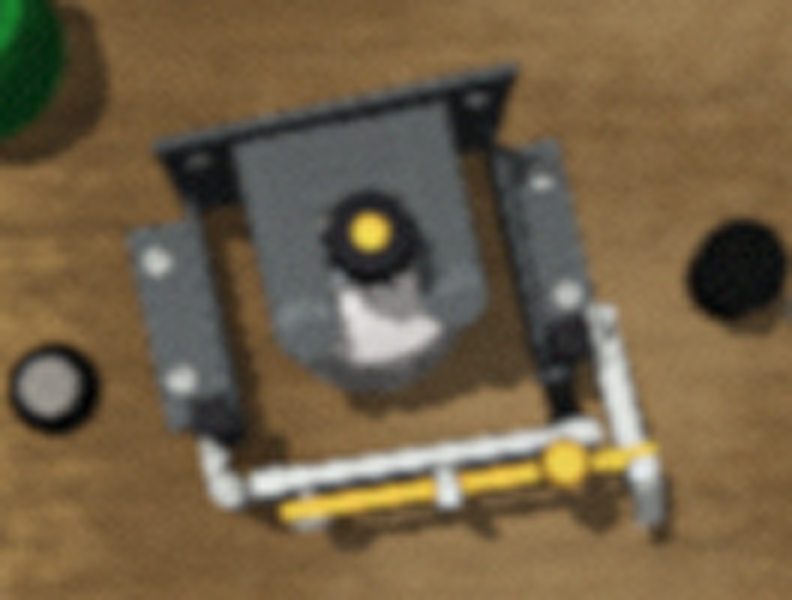

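The canister under the yoke at side crop (272,85) is bare aluminium with a black valve, so it fits. The one at (280,20) is green and stands behind the rack, so it isn't meant. The brass knob head is at side crop (207,255) and top crop (566,460). Next I triangulate.

```bash
cat > h.py <<'E'
from plant import *
import numpy as np, cv2
from scipy.optimize import least_squares
P={n:camera_params(n) for n in("side","top")}
def proj(n,X):
    p=P[n];T=np.linalg.inv(p["T"]);c=T[:3,:3]@X+T[:3,3];a=c[:2]/c[2]
    a=a*(1+p["k1"]*(a@a));return np.array([p["fx"]*a[0]+p["cx"],p["fy"]*a[1]+p["cy"]])
def tri(s=None,t=None,z=None):
    def f(X):
        r=[]
        if s is not None:r+=list(proj("side",X)-s)
        if t is not None:r+=list(proj("top",X)-t)
        if z is not None:r.append((X[2]-z)*2000)
        return r
    o=least_squares(f,[.5,0,.1]);return o.x,np.sqrt(np.mean(o.fun**2))
S=lambda u,v:np.array([205+(u+.5)/5-.5,160+(v+.5)/5-.5])
Tt=lambda u,v:np.array([195+(u+.5)/6-.5,140+(v+.5)/6-.5])
F=lambda u,v:np.array([u*.64,v*.64])
E
python3 - <<'E'
from h import *
np.set_printoptions(precision=4,suppress=True)
def show(n,s,t,z=None):
    if s is not None and t is not None: print(n,*tri(s,t),end=' | ')
    if s is not None and z is not None:print('S',tri(s,None,z)[0],end=' ')
    if t is not None and z is not None:print('T',tri(None,t,z)[0],end='')
    print()
show("valve",S(272,46),Tt(370,232),.190)
show("knob",S(206,252),Tt(566,460),.146)
show("backL",None,Tt(157,146),.15)
show("backR",S(442,150),Tt(518,68),.15)
show("barL z88",S(82,255),Tt(282,512),.0915)
show("barR",S(257,405),Tt(655,450),.088)
show("gate hinge end",S(75,220),Tt(228,480),.104)
show("loupe",None,Tt(52,386),.028)
show("film",S(438,470),Tt(742,265),.048)
show("pliers",F(462,470),F(548,318),.008)
show("handpiece?",F(575,440),None,.1)
E
```

```text
valve [0.6027 0.0221 0.1911] 0.4474889921595857 | S [0.6022 0.0239 0.19  ] T [0.6037 0.0216 0.19  ]
knob [ 0.5364 -0.0362  0.1481] 0.3060989657573937 | S [ 0.5369 -0.0335  0.146 ] T [ 0.5372 -0.0367  0.146 ]
T [0.6375 0.0862 0.15  ]
backR [ 0.6584 -0.0256  0.1475] 0.360985961922023 | S [ 0.655  -0.0281  0.15  ] T [ 0.6587 -0.0259  0.15  ]
barL z88 [0.5249 0.0527 0.0909] 0.2105682662367951 | S [0.524  0.0523 0.0915] T [0.5254 0.0525 0.0915]
barR [ 0.5409 -0.0695  0.0911] 0.43395167036469356 | S [ 0.5415 -0.0661  0.088 ] T [ 0.5421 -0.0703  0.088 ]
gate hinge end [0.5339 0.0707 0.0952] 0.9971140961447547 | S [0.5258 0.0615 0.104 ] T [0.5358 0.0692 0.104 ]
T [0.5736 0.1336 0.028 ]
film [ 0.6058 -0.1061  0.0535] 0.17729957452224143 | S [ 0.6089 -0.1015  0.048 ] T [ 0.6068 -0.1072  0.048 ]
pliers [ 0.5655 -0.1805  0.0073] 0.37681888200567043 | S [ 0.5642 -0.1805  0.008 ] T [ 0.5665 -0.181   0.008 ]
S [ 0.6492 -0.2696  0.1   ]
```

Run:
```python
from h import *
from scipy.spatial.transform import Rotation as R
np.set_printoptions(precision=3,suppress=True)
print("disc",tri(None,F(745,385),0.01)[0],"pole end",[tri(None,F(795,390),z)[0] for z in(.1,.3,.5)])
for px in [(575,420),(555,590),(540,485),(625,480),(610,590)]:
    print(px,[tri(F(*px),None,z)[0][:2] for z in(0,.1,.2,.3,.4)])
s=read_state()
print(R.from_euler('xyz',s["tcp_rot"]).as_matrix())
```

```text
disc [ 0.467 -0.446  0.01 ] pole end [array([ 0.462, -0.464,  0.1  ]), array([ 0.47 , -0.354,  0.3  ]), array([ 0.479, -0.244,  0.5  ])]
(575, 420) [array([ 0.755, -0.186]), array([ 0.671, -0.247]), array([ 0.588, -0.308]), array([ 0.504, -0.369]), array([ 0.421, -0.431])]
(555, 590) [array([ 0.559, -0.359]), array([ 0.506, -0.393]), array([ 0.453, -0.427]), array([ 0.401, -0.461]), array([ 0.348, -0.495])]
(540, 485) [array([ 0.638, -0.245]), array([ 0.573, -0.297]), array([ 0.508, -0.349]), array([ 0.442, -0.401]), array([ 0.377, -0.453])]
(625, 480) [array([ 0.736, -0.294]), array([ 0.655, -0.339]), array([ 0.575, -0.383]), array([ 0.494, -0.427]), array([ 0.414, -0.471])]
(610, 590) [array([ 0.61, -0.39]), array([ 0.549, -0.419]), array([ 0.488, -0.448]), array([ 0.427, -0.477]), array([ 0.367, -0.507])]
[[-0.     0.952  0.306]
 [ 0.001  0.306 -0.952]
 [-1.     0.    -0.001]]
```

Run:
```python
from h import *
np.set_printoptions(precision=3,suppress=True)
print(tri(F(450,172),F(332,165)),tri(F(487,133),F(332,165)),tri(F(523,125),F(345,8)))
```

```text
(array([0.713, 0.088, 0.271]), np.float64(0.41111040267128723)) (array([0.714, 0.074, 0.325]), np.float64(11.54718329427769)) (array([0.846, 0.072, 0.324]), np.float64(4.31921150924344))
```

arm_command(delta_rot=[[0, 0, 0], [0, 0, 0], [0, 0, 0], [0, 0, 0], [0, 0, 0], [0, 0, 0], [0, 0, 0], [0, 0, 0], [0, 0, 0], [0, 0, 0], [0, 0, 0], [0, 0, 0], [0, 0, 0], [0, 0, 0]], dp=[[0, 19, -40], [0, 19, -40], [0, 19, -40], [0, 19, -40], [0, 41, -23], [0, 41, -23], [0, 41, -23], [0, 41, -23], [0, 41, -23], [0, 36, -22], [0, 36, -22], [0, 36, -22], [0, 36, -22], [0, 36, -22]], hand=[100, 100, 100, 100, 100, 100, 100, 100, 100, 100, 100, 100, 100, 100])

```text
time_s: 1.6
tcp_pos: [0.506, -0.025, 0.2286]
tcp_rot: [1.495, 1.568, 0.223]
force: [0.3, -1.2, 0.7]
finger_gap: 0.0857
```

arm_command(delta_rot=[[-8.5, 0, 0], [-8.5, 0, 0], [-8.5, 0, 0], [-8.5, 0, 0], [-8.5, 0, 0], [-8.5, 0, 0], [-8.5, 0, 0], [-8.5, 0, 0], [-8.5, 0, 0], [-8.5, 0, 0], [-8.5, 0, 0], [-8.5, 0, 0], [-8.5, 0, 0], [-8.5, 0, 0], [-8.5, 0, 0], [-8.5, 0, 0], [-8.5, 0, 0], [-8.5, 0, 0], [-8.5, 0, 0], [-8.5, 0, 0]], dp=[[0, 0, 0], [0, 0, 0], [0, 0, 0], [0, 0, 0], [0, 0, 0], [0, 0, 0], [0, 0, 0], [0, 0, 0], [0, 0, 0], [0, 0, 0], [0, 0, 0], [0, 0, 0], [0, 0, 0], [0, 0, 0], [0, 0, 0], [0, 0, 0], [0, 0, 0], [0, 0, 0], [0, 0, 0], [0, 0, 0]], hand=[30, 30, 30, 30, 30, 30, 30, 30, 30, 30, 30, 30, 30, 30, 30, 30, 30, 30, 30, 30], squeeze=20)

```text
time_s: 3.6
tcp_pos: [0.5065, -0.0176, 0.2236]
tcp_rot: [0.877, 1.564, 2.61]
force: [0.2, 0.1, -0.2]
finger_gap: 0.0256
```

```bash
cat >> h.py <<'E'
from scipy.spatial.transform import Rotation as Rt
np.set_printoptions(precision=4,suppress=True)
YAW=.187;O=np.array([.603,.0225])
def st(target=None,yaw=None):
    s=read_state();M=Rt.from_euler('xyz',s["tcp_rot"]).as_matrix()
    print("t",round(s["time_s"],2),"p",s["tcp_pos"],"F",s["force"],"gap",s["finger_gap"],"q6",s["q"][5])
    zy=np.degrees(np.arctan2(M[1,2],M[0,2]));print("zyaw",zy,"tilt",M[:,0])
    c,sn=np.cos(YAW),np.sin(YAW);Rr=np.array([[c,-sn],[sn,c]])
    print("rack",1e3*Rr.T@(s["tcp_pos"][:2]-O),"Frack",Rr.T@s["force"][:2])
    if target is not None:print("dp mm",1e3*M.T@(np.array(target)-s["tcp_pos"]))
    if yaw is not None:print("rotx",-((yaw-zy+180)%360-180))
    return s,M
def rk(x,y):
    c,sn=np.cos(YAW),np.sin(YAW);return O+np.array([[c,-sn],[sn,c]])@np.array([x,y])/1e3
E
python3 - <<'E'
from h import *
print(st([.5366,-.0363,.2],-172.5))
E
```

```text
t 3.6 p [ 0.5065 -0.0176  0.2236] F [ 0.2055  0.1148 -0.2228] gap 0.02557816780248738 q6 -0.3563281284773311
zyaw 99.27104172848307 tilt [-0.0058  0.0034 -1.    ]
rack [-102.2504  -21.4261] Frack [0.2232 0.0746]
dp mm [ 23.3495 -26.7936 -23.4408]
rotx -88.22895827151694
({'time_s': 3.6, 'q': array([-0.1945,  0.1889, -0.1364,  1.2518,  0.0022, -0.3563]), 'qd': array([-0.0021,  0.0012, -0.0028, -0.0009, -0.0016, -1.4873]), 'joint_efforts': array([ -0.0005, -40.6121,  29.5452,   0.0636,   0.0071,   1.5682]), 'tcp_pos': array([ 0.5065, -0.0176,  0.2236]), 'tcp_rot': array([0.8774, 1.5641, 2.61  ]), 'force': array([ 0.2055,  0.1148, -0.2228]), 'moment': array([-0.0182,  0.0157, -0.0025]), 'finger_gap': 0.02557816780248738}, array([[-0.0058, -0.9869, -0.1611],
       [ 0.0034, -0.1611,  0.9869],
       [-1.    ,  0.0052,  0.0043]]))
```

arm_command(delta_rot=[[-8.5, 0, 0], [-8.5, 0, 0], [-8.5, 0, 0], [-8.5, 0, 0], [-8.5, 0, 0], [-8.5, 0, 0], [-8.5, 0, 0], [-8.5, 0, 0], [-8.5, 0, 0], [-8.5, 0, 0], [-3.2, 0, 0], [0, 0, 0]], dp=[[0, 0, 0], [0, 0, 0], [0, 0, 0], [0, 0, 0], [0, 0, 0], [0, 0, 0], [0, 0, 0], [0, 0, 0], [0, 0, 0], [0, 0, 0], [0, 0, 0], [0, 0, 0]], hand=[30, 30, 30, 30, 30, 30, 30, 30, 30, 30, 30, 30])

```text
time_s: 4.8
tcp_pos: [0.5044, -0.0171, 0.2213]
tcp_rot: [-0.535, 1.559, 2.758]
force: [-0.2, 0.3, 0.3]
finger_gap: 0.0252
```

Run:
```python
from h import *
s,M=st([.5366,-.0363,.2],-172.5);print(s['q'])
```

```text
t 4.8 p [ 0.5044 -0.0171  0.2213] F [-0.2235  0.2718  0.347 ] gap 0.025182807607546695 q6 -1.9168518017513099
zyaw -171.3146352730927 tilt [-0.0109  0.0044 -0.9999]
rack [-104.2328  -20.6247] Frack [-0.1691  0.3086]
dp mm [ 20.837   23.9221 -29.133 ]
rotx 1.185364726907295
[-0.1945  0.1901 -0.1407  1.2515  0.0022 -1.9169]
```

arm_command(delta_rot=[[1.2, 0.6, 0.3], [0, 0, 0], [0, 0, 0]], dp=[[10, 12, -15], [10, 12, -14], [0, 0, 0]], hand=[30, 30, 30])

```text
time_s: 5.1
tcp_pos: [0.5389, -0.0381, 0.1998]
tcp_rot: [2.909, 1.568, -0.108]
force: [0.2, -0.1, 0.5]
finger_gap: 0.0258
```

Run:
```python
from h import *
s,M=st([.5366,-.0363,.16],-172.5)
for n in("side",):
    c=proj(n,np.array([.5366,-.0363,.14]));u,v=c.astype(int);I=camera(n)[v-60:v+50,u-60:u+60,::-1]
    cv2.imwrite("pics/k1.png",cv2.resize(I,None,fx=5,fy=5,interpolation=cv2.INTER_CUBIC))
```

```text
t 5.1 p [ 0.5389 -0.0381  0.1998] F [ 0.182  -0.1188  0.5485] gap 0.025804240332004968 q6 -1.9145722316962364
zyaw -172.87210970614038 tilt [ 0.003  -0.0003 -1.    ]
rack [-74.2703 -47.6018] Frack [ 0.1567 -0.1505]
dp mm [39.7735 -2.0758  2.153 ]
rotx -0.3721097061403782
```

View pics/k1.png

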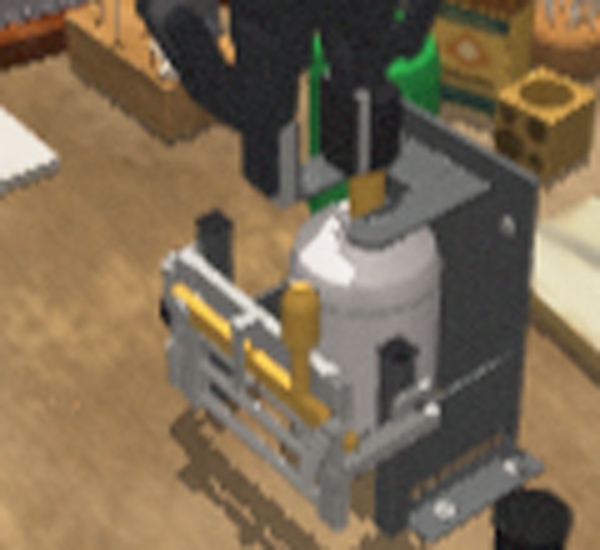

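The open fingers stand straight above the knob head at (300,300), so I can go down.

arm_command(delta_rot=[[0, 0, 0], [0, 0, 0], [0, 0, 0], [0, 0, 0], [0, 0, 0]], dp=[[20, -1, 2], [20, 0, 0], [20, 0, 0], [16, 0, 0], [0, 0, 0]], hand=[30, 30, 30, 30, 30])

```text
time_s: 5.65
tcp_pos: [0.5362, -0.0368, 0.1224]
tcp_rot: [3.05, 1.567, 0.028]
force: [0.0, -0.2, 0.5]
finger_gap: 0.0256
```

Run:
```python
from h import *
s,M=st([.5366,-.0363,.12],-172.5)
```

```text
t 5.65 p [ 0.5362 -0.0368  0.1224] F [ 0.0462 -0.24    0.4613] gap 0.025556224238732057 q6 -1.908172716245964
zyaw -173.1811782703408 tilt [ 0.0036  0.0001 -1.    ]
rack [-76.6913 -45.8061] Frack [ 0.0007 -0.2444]
dp mm [ 2.4516 -0.4108 -0.4818]
rotx -0.6811782703408085
```

arm_command(delta_rot=[[0, 0, 0], [0, 0, 0], [0, 0, 0]], dp=[[1, 0, 0], [0, 0, -0.7], [0, 0, 0]], hand=[26, 23, 23])

```text
time_s: 5.95
tcp_pos: [0.5376, -0.0366, 0.1234]
tcp_rot: [2.977, 1.565, -0.046]
force: [-0.0, 0.4, 0.1]
finger_gap: 0.0195
```

Run:
```python
from h import *
s,M=st([.5366,-.0363,.12],-172.5)
```

```text
t 5.95 p [ 0.5376 -0.0366  0.1234] F [-0.0136  0.3651  0.0564] gap 0.019477886329492874 q6 -1.9064419792061167
zyaw -173.23684580153142 tilt [ 0.0054 -0.0003 -1.    ]
rack [-75.2847 -45.9523] Frack [0.0545 0.3613]
dp mm [ 3.3808 -0.4624  0.9413]
rotx -0.7368458015314161
```

arm_command(delta_rot=[[0, 0, 0], [0, 0, 0]], dp=[[2, 0, -0.6], [0, 0, 0]], hand=[23, 23])

```text
time_s: 6.15
tcp_pos: [0.5389, -0.0367, 0.1227]
tcp_rot: [2.912, 1.563, -0.111]
force: [-1.7, 0.0, -1.5]
finger_gap: 0.0196
```

arm_command(delta_rot=[[0, 0, 0], [0, 0, 0]], dp=[[0, 0, -0.6], [0, 0, 0]], hand=[23, 23])

```text
time_s: 6.35
tcp_pos: [0.5388, -0.0367, 0.1227]
tcp_rot: [2.841, 1.565, -0.183]
force: [-0.4, -0.1, 0.4]
finger_gap: 0.0195
```

arm_command(delta_rot=[[0, 0, 0], [0, 0, 0], [0, 0, 0]], dp=[[0, 0, 0.8], [0, 0, 0], [0, 0, 0]], hand=[23, 20, 19])

```text
time_s: 6.65
tcp_pos: [0.5372, -0.0369, 0.1228]
tcp_rot: [2.725, 1.566, -0.299]
force: [-2.1, -0.6, 1.0]
finger_gap: 0.0165
```

arm_command(delta_rot=[[0, 0, 0], [0, 0, 0], [0, 0, 0]], dp=[[0, 0, 0], [0, 0, 0], [0, 0, 0]], hand=[17, 14, 10], squeeze=20)

```text
time_s: 6.95
tcp_pos: [0.5371, -0.037, 0.1229]
tcp_rot: [2.725, 1.566, -0.3]
force: [-3.2, -0.2, 0.6]
finger_gap: 0.0149
```

Run:
```python
from h import *
s,M=st([.5366,-.0363,.12],-172.5)
```

```text
t 6.95 p [ 0.5371 -0.037   0.1229] F [-3.2435 -0.1829  0.5623] gap 0.014857639439868665 q6 -1.9059068261290744
zyaw -173.27157700827982 tilt [ 0.0047 -0.0015 -1.    ]
rack [-75.8426 -46.1872] Frack [-3.2209  0.4233]
dp mm [ 2.9172 -0.7378  0.3965]
rotx -0.7715770082798201
```

arm_command(delta_rot=[[0, 0, 0]], dp=[[0, 0, -0.6]], hand=[10])

```text
time_s: 7.05
tcp_pos: [0.5372, -0.037, 0.1229]
tcp_rot: [2.592, 1.567, -0.432]
force: [-5.2, -2.0, 4.0]
finger_gap: 0.015
```

arm_command(delta_rot=[[0, 0, 0]], dp=[[0, 0, -0.6]], hand=[10])

```text
time_s: 7.15
tcp_pos: [0.5372, -0.037, 0.1229]
tcp_rot: [2.339, 1.568, -0.686]
force: [-4.4, -1.6, 4.4]
finger_gap: 0.0149
```

arm_command(delta_rot=[[0, 0, 0]], dp=[[0, 0, -0.6]], hand=[10])

```text
time_s: 7.25
tcp_pos: [0.5371, -0.037, 0.1229]
tcp_rot: [1.98, 1.568, -1.045]
force: [-5.3, -1.4, 3.6]
finger_gap: 0.0151
```

Run:
```python
from h import *
s,M=st([.5366,-.0363,.12],-172.5)
```

```text
t 7.25 p [ 0.5371 -0.037   0.1229] F [-5.2806 -1.3822  3.6035] gap 0.015060380964566933 q6 -1.9047508902231243
zyaw -173.28624916389245 tilt [ 0.0013 -0.0023 -1.    ]
rack [-75.7631 -46.1917] Frack [-5.4455 -0.3764]
dp mm [ 2.8741 -0.7376  0.466 ]
rotx -0.7862491638924496
```

arm_command(delta_rot=[[0, 0, 0]], dp=[[-0.3, 0, -1.2]], hand=[10])

```text
time_s: 7.35
tcp_pos: [0.5372, -0.0369, 0.1229]
tcp_rot: [1.1, 1.568, -1.925]
force: [-6.0, -2.5, 2.7]
finger_gap: 0.0148
```

arm_command(delta_rot=[[0, 0, 0]], dp=[[-0.3, 0, -1.2]], hand=[10])

```text
time_s: 7.45
tcp_pos: [0.5372, -0.0369, 0.1229]
tcp_rot: [0.602, 1.566, -2.423]
force: [-6.0, -2.1, 1.7]
finger_gap: 0.0151
```

arm_command(delta_rot=[[0, 0, 0]], dp=[[-0.3, 0, -1.2]], hand=[10])

```text
time_s: 7.55
tcp_pos: [0.5372, -0.0369, 0.1229]
tcp_rot: [0.409, 1.564, -2.616]
force: [-7.2, -1.0, 2.3]
finger_gap: 0.015
```

Run:
```python
from h import *
s,M=st([.5366,-.0363,.12],-172.5)
```

```text
t 7.55 p [ 0.5372 -0.0369  0.1229] F [-7.181  -0.9796  2.3215] gap 0.01496078593922888 q6 -1.9025211395054669
zyaw -173.31773783785596 tilt [-0.0061 -0.0035 -1.    ]
rack [-75.7084 -46.1645] Frack [-7.2379  0.3725]
dp mm [ 2.8581 -0.7076  0.4977]
rotx -0.8177378378559581
```

arm_command(delta_rot=[[0, 0.2, 0]], dp=[[-0.3, 0, -1.8]], hand=[10])

```text
time_s: 7.65
tcp_pos: [0.5376, -0.037, 0.1228]
tcp_rot: [0.479, 1.564, -2.546]
force: [-8.5, -2.3, 3.8]
finger_gap: 0.0152
```

arm_command(delta_rot=[[0, 0.2, 0]], dp=[[-0.3, 0, -1.8]], hand=[10])

```text
time_s: 7.75
tcp_pos: [0.5378, -0.037, 0.1228]
tcp_rot: [0.518, 1.564, -2.508]
force: [-7.7, -1.2, 4.3]
finger_gap: 0.015
```

Run:
```python
from h import *
s,M=st([.5366,-.0363,.12],-172.5)
```

```text
t 7.75 p [ 0.5378 -0.037   0.1228] F [-7.7005 -1.2468  4.2796] gap 0.014991316681978381 q6 -1.901739378323756
zyaw -173.34271192490604 tilt [-0.0054 -0.004  -1.    ]
rack [-75.16   -46.2864] Frack [-7.798   0.2065]
dp mm [ 2.8331 -0.7915  1.0556]
rotx -0.8427119249060411
```

arm_command(delta_rot=[[0, 0.2, 0], [0, 0.2, 0]], dp=[[-0.2, 0, -2.2], [-0.2, 0, -2.2]], hand=[10, 10])

```text
time_s: 7.95
tcp_pos: [0.5382, -0.037, 0.1228]
tcp_rot: [0.543, 1.563, -2.482]
force: [-9.4, -2.9, 6.7]
finger_gap: 0.0152
```

arm_command(delta_rot=[[0, 0.2, 0], [0, 0.2, 0]], dp=[[-0.2, 0, -2.4], [-0.2, 0, -2.4]], hand=[10, 10])

```text
time_s: 8.15
tcp_pos: [0.5384, -0.037, 0.1228]
tcp_rot: [0.512, 1.561, -2.515]
force: [-10.2, -2.4, 7.1]
finger_gap: 0.0152
```

Run:
```python
from h import *
s,M=st([.5366,-.0363,.12],-172.5)
```

```text
t 8.15 p [ 0.5384 -0.037   0.1228] F [-10.1818  -2.3618   7.0714] gap 0.015216430754492107 q6 -1.899453502696083
zyaw -173.3849621762183 tilt [-0.008  -0.0058 -1.    ]
rack [-74.5492 -46.4027] Frack [-10.4434  -0.4277]
dp mm [ 2.7898 -0.8672  1.6662]
rotx -0.8849621762182949
```

arm_command(delta_rot=[[0, 0.3, 0], [0, 0.3, 0]], dp=[[-0.5, 0, -2.8], [-0.5, 0, -2.8]], hand=[10, 10])

```text
time_s: 8.35
tcp_pos: [0.5385, -0.0369, 0.1228]
tcp_rot: [0.554, 1.56, -2.473]
force: [-10.4, -3.1, 4.9]
finger_gap: 0.0152
```

arm_command(delta_rot=[[0, 0.3, 0], [0, 0.3, 0]], dp=[[-0.5, 0, -3.1], [-0.5, 0, -3.1]], hand=[10, 10])

```text
time_s: 8.55
tcp_pos: [0.5387, -0.0369, 0.1228]
tcp_rot: [0.562, 1.559, -2.465]
force: [-10.5, -4.0, 6.5]
finger_gap: 0.0149
```

Run:
```python
from h import *
s,M=st([.5366,-.0363,.12],-172.5)
```

```text
t 8.55 p [ 0.5387 -0.0369  0.1228] F [-10.5159  -3.9684   6.5308] gap 0.01494165587367442 q6 -1.8972322070907788
zyaw -173.43780453876636 tilt [-0.0094 -0.0075 -0.9999]
rack [-74.1944 -46.445 ] Frack [-11.0703  -1.9442]
dp mm [ 2.8103 -0.8866  2.0195]
rotx -0.9378045387663576
```

arm_command(delta_rot=[[0, 0.5, 0], [0, 0.5, 0]], dp=[[-0.8, 0, -3.6], [-0.8, 0, -3.6]], hand=[10, 10])

```text
time_s: 8.75
tcp_pos: [0.539, -0.0369, 0.1228]
tcp_rot: [0.84, 1.561, -2.187]
force: [-12.0, -3.8, 4.9]
finger_gap: 0.0148
```

arm_command(delta_rot=[[0, 0.5, 0], [0, 0.5, 0]], dp=[[-0.8, 0, -3.8], [-0.8, 0, -3.8]], hand=[10, 10])

```text
time_s: 8.95
tcp_pos: [0.5391, -0.0369, 0.1228]
tcp_rot: [1.139, 1.562, -1.889]
force: [-11.3, -3.2, 6.6]
finger_gap: 0.0151
```

Run:
```python
from h import *
s,M=st([.5366,-.0363,.12],-172.5)
```

```text
t 8.95 p [ 0.5391 -0.0369  0.1228] F [-11.2752  -3.2493   6.594 ] gap 0.01508766401243532 q6 -1.8961513542794626
zyaw -173.49893958497043 tilt [-0.0028 -0.0086 -1.    ]
rack [-73.7932 -46.5078] Frack [-11.6828  -1.0965]
dp mm [ 2.8093 -0.9229  2.4428]
rotx -0.9989395849704295
```

arm_command(delta_rot=[[0, 0.3, 0], [0, 0.3, 0]], dp=[[-0.8, 0, -4.2], [-0.8, 0, -4.2]], hand=[10, 10])

```text
time_s: 9.15
tcp_pos: [0.5396, -0.037, 0.1228]
tcp_rot: [0.81, 1.558, -2.219]
force: [-13.4, -4.3, 5.9]
finger_gap: 0.0152
```

arm_command(delta_rot=[[0, 0.3, 0], [0, 0.3, 0]], dp=[[-0.8, 0, -4.5], [-0.8, 0, -4.5]], hand=[10, 10])

```text
time_s: 9.35
tcp_pos: [0.54, -0.037, 0.1227]
tcp_rot: [0.601, 1.552, -2.428]
force: [-15.0, -4.4, 8.0]
finger_gap: 0.0151
```

Run:
```python
from h import *
s,M=st([.5366,-.0363,.12],-172.5)
```

```text
t 9.35 p [ 0.54   -0.037   0.1227] F [-14.9749  -4.3728   8.0205] gap 0.015092170636233809 q6 -1.8907983202169816
zyaw -173.60137322706925 tilt [-0.0143 -0.0124 -0.9998]
rack [-72.9673 -46.7621] Frack [-15.5268  -1.5126]
dp mm [ 2.7696 -1.1164  3.2549]
rotx -1.1013732270692458
```

arm_command(delta_rot=[[0, 0.3, 0], [0, 0.3, 0]], dp=[[-2.5, -0.8, -3.9], [-2.5, -1, -3.9]], hand=[10, 10])

```text
time_s: 9.55
tcp_pos: [0.5391, -0.0359, 0.1248]
tcp_rot: [0.505, 1.544, -2.526]
force: [-10.9, -6.0, 0.3]
finger_gap: 0.0152
```

Run:
```python
from h import *
s,M=st([.5366,-.0363,.12],-172.5)
```

```text
t 9.55 p [ 0.5391 -0.0359  0.1248] F [-10.9051  -6.021    0.3467] gap 0.015198211960132671 q6 -1.885167237530949
zyaw -173.6935005761184 tilt [-0.0216 -0.0153 -0.9997]
rack [-73.6814 -45.528 ] Frack [-11.8343  -3.8887]
dp mm [4.8799 0.0317 2.3805]
rotx -1.1935005761183959
```

arm_command(delta_rot=[[0, 0.6, 0], [0, 0.6, 0]], dp=[[-1.2, 0, -4.6], [-1.5, -0.3, -4.6]], hand=[10, 10])

```text
time_s: 9.75
tcp_pos: [0.5394, -0.0363, 0.1242]
tcp_rot: [0.622, 1.545, -2.411]
force: [-13.2, -6.1, 1.9]
finger_gap: 0.0153
```

Run:
```python
from h import *
s,M=st([.5366,-.0363,.12],-172.5)
```

```text
t 9.75 p [ 0.5394 -0.0363  0.1242] F [-13.1504  -6.0802   1.9384] gap 0.015349296406255876 q6 -1.8835104931332418
zyaw -173.77403830908884 tilt [-0.0192 -0.0172 -0.9997]
rack [-73.3808 -45.9554] Frack [-14.0515  -3.5294]
dp mm [ 4.2183 -0.3684  2.7378]
rotx -1.2740383090888372
```

arm_command(delta_rot=[[0, 0.7, -0.3], [0, 0.7, -0.3]], dp=[[-3, -0.8, -4.7], [-3, -1, -4.7]], hand=[10, 10])

```text
time_s: 9.95
tcp_pos: [0.5393, -0.035, 0.1262]
tcp_rot: [0.363, 1.553, -2.671]
force: [-12.5, -5.7, -0.6]
finger_gap: 0.0152
```

Run:
```python
from h import *
s,M=st([.5366,-.0363,.12],-172.5)
```

```text
t 9.95 p [ 0.5393 -0.035   0.1262] F [-12.4949  -5.7476  -0.5746] gap 0.015247729596527267 q6 -1.8850776098460318
zyaw -173.86489056591822 tilt [-0.0158 -0.008  -0.9998]
rack [-73.3268 -44.691 ] Frack [-13.3456  -3.3245]
dp mm [6.2078 0.9251 2.6765]
rotx -1.3648905659182162
```

arm_command(delta_rot=[[0, 0.6, -0.2], [0, 0.6, -0.2], [0, 0.6, -0.2]], dp=[[-3, -1, -4.6], [-3, -1, -4.6], [-3, -1, -4.6]], hand=[10, 10, 10])

```text
time_s: 10.25
tcp_pos: [0.539, -0.033, 0.1291]
tcp_rot: [-0.121, 1.556, 3.125]
force: [-11.9, -5.7, -0.8]
finger_gap: 0.0149
```

Run:
```python
from h import *
s,M=st([.5366,-.0363,.12],-172.5)
```

```text
t 10.25 p [ 0.539  -0.033   0.1291] F [-11.9026  -5.6985  -0.7834] gap 0.014883303096417697 q6 -1.8828411386522055
zyaw -174.05190913944696 tilt [-0.0149  0.0003 -0.9999]
rack [-73.2503 -42.6237] Frack [-12.7546  -3.3864]
dp mm [9.1023 3.0561 2.546 ]
rotx -1.5519091394469626
```

arm_command(delta_rot=[[0, 0.6, 0], [0, 0.6, 0], [0, 0.6, 0], [0, 0.6, 0]], dp=[[-3, -1, -4.6], [-3, -1, -4.6], [-3, -1, -4.6], [-3, -1, -4.6]], hand=[10, 10, 10, 10])

```text
time_s: 10.65
tcp_pos: [0.5385, -0.0303, 0.1328]
tcp_rot: [0.131, 1.558, -2.911]
force: [-12.7, -4.0, 0.0]
finger_gap: 0.015
```

Run:
```python
from h import *
s,M=st([.5366,-.0363,.12],-172.5)
```

```text
t 10.65 p [ 0.5385 -0.0303  0.1328] F [-12.6777  -3.9541   0.0245] gap 0.014977016615090759 q6 -1.8720451698468374
zyaw -174.31522116734425 tilt [-0.0126 -0.003  -0.9999]
rack [-73.1945 -39.8974] Frack [-13.1918  -1.5282]
dp mm [12.8572  5.7511  2.3184]
rotx -1.815221167344248
```

arm_command(delta_rot=[[0, 0.6, 0], [0, 0.6, 0], [0, 0.6, 0], [0, 0.6, 0]], dp=[[-3, -1, -4.4], [-3, -1, -4.4], [-3, -1, -4.4], [-3, -1, -4.4]], hand=[10, 10, 10, 10])

```text
time_s: 11.05
tcp_pos: [0.5378, -0.0272, 0.1367]
tcp_rot: [0.453, 1.56, -2.593]
force: [-12.1, -4.4, -0.9]
finger_gap: 0.015
```

Run:
```python
from h import *
s,M=st([.5366,-.0363,.12],-172.5)
I=camera("side")[160:260,200:310,::-1]
cv2.imwrite("pics/l1.png",cv2.resize(I,None,fx=5,fy=5,interpolation=cv2.INTER_CUBIC))
```

```text
t 11.05 p [ 0.5378 -0.0272  0.1367] F [-12.1147  -4.4407  -0.8868] gap 0.015040720872255295 q6 -1.8617813325875527
zyaw -174.533635919478 tilt [-0.0092 -0.0056 -0.9999]
rack [-73.3457 -36.7173] Frack [-12.7291  -2.1111]
dp mm [16.7483  8.8565  1.8582]
rotx -2.0336359194780016
```

View pics/l1.png

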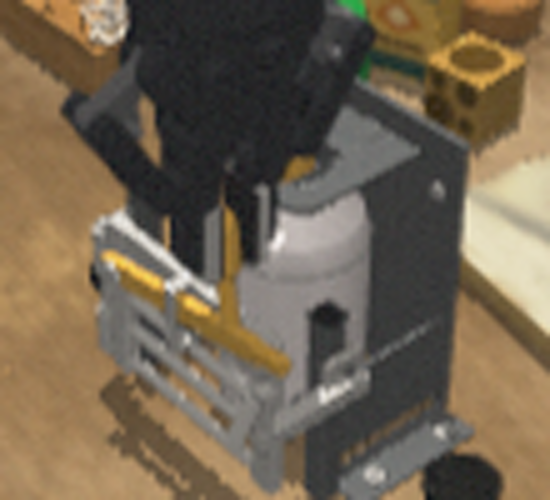

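The bar nose is visibly up over the catch hook, with the bar tilted from (110,258) to (285,365), and the gate is still shut. Now I swing it about the hinge.

```bash
cat >> h.py <<'E'
H=rk(-60,60)
def arc(M,p,d):
    r=p[:2]-H;c,s=np.cos(d),np.sin(d)
    r2=np.array([c*r[0]+s*r[1],-s*r[0]+c*r[1]])  # clockwise by d
    return 1e3*M.T@np.r_[r2-r,0]
E
python3 - <<'E'
from h import *
s,M=st();p=s["tcp_pos"]
r=p[:2]-H;print(np.linalg.norm(r)*1e3,H)
for d in(.03,.06,.12):print(d,np.degrees(d),arc(M,p,d))
E
```

```text
t 11.1 p [ 0.5377 -0.0271  0.1368] F [-12.586   -4.5599  -0.1198] gap 0.015153760486531262 q6 -1.8616494795002962
zyaw -174.53140608097047 tilt [-0.009  -0.0056 -0.9999]
rack [-73.3427 -36.5974] Frack [-13.2143  -2.1405]
97.51450265898318 [0.5329 0.0703]
0.03 1.7188733853924696 [ 0.0269 -0.1776  2.9198]
0.06 3.437746770784939 [ 0.0534 -0.4427  5.833 ]
0.12 6.875493541569878 [ 0.1048 -1.2344 11.6289]
```

arm_command(delta_rot=[[1.7, 0, 0], [1.7, 0, 0], [3.4, 0, 0], [3.4, 0, 0], [3.4, 0, 0]], dp=[[0, -0.2, 2.0], [0, -0.2, 2.9], [0, -0.4, 5.8], [0, -0.4, 5.8], [0, -0.4, 5.8]], hand=[10, 10, 10, 10, 10])

```text
time_s: 11.6
tcp_pos: [0.5167, -0.0266, 0.136]
tcp_rot: [0.982, 1.561, -2.311]
force: [-0.9, -1.2, 0.1]
finger_gap: 0.0149
```

```bash
cat >> h.py <<'E'
def gate(s):
    r=s["tcp_pos"][:2]-H;a=np.arctan2(r[1],r[0])-YAW  # rack frame
    R0=np.linalg.norm(r)*1e3;off=np.arcsin(10/R0)
    print("R",R0,"g",(-np.pi/2-a)%(2*np.pi)-off)
E
python3 - <<'E'
from h import *
s,M=st();gate(s);p=s["tcp_pos"]
for d in(.12,.15):print(arc(M,p,d))
E
```

```text
t 11.6 p [ 0.5167 -0.0266  0.136 ] F [-0.8763 -1.2112  0.0924] gap 0.014938432888423616 q6 -1.6202523592339566
zyaw 171.27076776348508 tilt [-0.0066 -0.0072 -1.    ]
rack [-93.9251 -32.2367] Frack [-1.0862 -1.0272]
R 98.27781913736956 g 0.2505191379735417
[ 0.0569 -0.8612 11.7546]
[ 0.0693 -1.2964 14.6705]
```

arm_command(delta_rot=[[6.5, 0, 0], [6.5, 0, 0], [6.5, 0, 0], [6.5, 0, 0], [6.5, 0, 0]], dp=[[0.5, -0.5, 11.7], [1, 0, 11.7], [1, 0, 11.7], [1, 0, 11.8], [1, 0, 11.9]], hand=[10, 10, 10, 10, 10])

```text
time_s: 12.1
tcp_pos: [0.4656, -0.0045, 0.1331]
tcp_rot: [2.577, 1.562, -1.308]
force: [-2.6, -0.7, 2.4]
finger_gap: 0.015
```

Run:
```python
from h import *
s,M=st();gate(s);p=s["tcp_pos"]
for d in(.12,.15):print(arc(M,p,d))
```

```text
t 12.1 p [ 0.4656 -0.0045  0.1331] F [-2.57   -0.7362  2.3594] gap 0.014980190045998765 q6 -1.0040881229651355
zyaw 137.3793694627866 tilt [ 0.0022 -0.0083 -1.    ]
rack [-140.0156   -0.9432] Frack [-2.662  -0.2455]
R 100.58115962211964 g 0.8202999010223575
[-0.09   -0.5906 12.0477]
[-0.1135 -0.9638 15.0418]
```

arm_command(delta_rot=[[6.2, 0, 0], [6.2, 0, 0], [6.2, 0, 0], [6.2, 0, 0], [6.2, 0, 0]], dp=[[1.2, 0.4, 12], [1.2, 0.4, 12], [1.2, 0.4, 12], [1.2, 0.4, 12], [1.2, 0.4, 12]], hand=[10, 10, 10, 10, 10])

```text
time_s: 12.6
tcp_pos: [0.4326, 0.0446, 0.1294]
tcp_rot: [-2.405, 1.556, -0.575]
force: [-1.3, -0.6, 1.9]
finger_gap: 0.0151
```

Run:
```python
from h import *
s,M=st();gate(s);p=s["tcp_pos"]
for d in(.1,.15):print(arc(M,p,d))
```

```text
t 12.6 p [0.4326 0.0446 0.1294] F [-1.3141 -0.6074  1.8784] gap 0.015076080996331894 q6 -0.3365242002555686
zyaw 104.84872035316022 tilt [ 0.0124 -0.008  -0.9999]
rack [-163.3172   53.4187] Frack [-1.4041 -0.3525]
R 103.5266014829336 g 1.4104381782175979
[-0.107  -0.6066 10.33  ]
[-0.1563 -1.2963 15.4594]
```

arm_command(delta_rot=[[5, 0, 0], [0, 0, 0], [0, 0, 0], [0, 0, 0], [0, 0, 0], [0, 0, 0], [0, 0, 0]], dp=[[1, 0.4, 13], [2, 1, 0], [2, 1, 0], [2, 0.8, 0], [0.8, 0, 0], [0, 0, 0], [0, 0, 0]], hand=[10, 10, 10, 10, 10, 10, 10])

```text
time_s: 13.3
tcp_pos: [0.4262, 0.0571, 0.1226]
tcp_rot: [-2.141, 1.555, -0.397]
force: [-4.8, 0.2, 4.0]
finger_gap: 0.0153
```

Run:
```python
from h import *
s,M=st();gate(s)
```

```text
t 13.3 p [0.4262 0.0571 0.1226] F [-4.7763  0.1817  4.0241] gap 0.015267958055781168 q6 -0.223279033712244
zyaw 99.92583638966522 tilt [ 0.0149 -0.0062 -0.9999]
rack [-167.303    66.9191] Frack [-4.6593  1.0666]
R 107.52582975591812 g 1.5420538228599867
```

arm_command(delta_rot=[[0, 0, 0], [0, 0, 0], [0, 0, 0], [0, 0, 0], [0, 0, 0], [0, 0, 0], [0, 0, 0], [0, 0, 0], [0, 0, 0]], dp=[[0, 0, 0], [0, 0, 0], [0, 0, 0], [-10, 0, 0], [-20, 0, 0], [-30, 0, 0], [-30, 0, 0], [-30, 0, 0], [0, 0, 0]], hand=[25, 30, 30, 30, 30, 48, 48, 48, 48])

```text
time_s: 14.2
tcp_pos: [0.4271, 0.0571, 0.2492]
tcp_rot: [-1.993, 1.55, -0.248]
force: [0.4, -0.3, 0.4]
finger_gap: 0.041
```

Run:
```python
from h import *
s,M=st([.603,.0225,.23],-169.3);print(s['q'])
t=camera("top")[130:260,185:327,::-1]
cv2.imwrite("pics/t2.png",cv2.resize(t,None,fx=4,fy=4,interpolation=cv2.INTER_CUBIC))
```

```text
t 14.2 p [0.4271 0.0571 0.2492] F [ 0.4426 -0.3195  0.3882] gap 0.04099941001288918 q6 -0.22493679815354997
zyaw 99.96414769636392 tilt [ 0.02   -0.0051 -0.9998]
rack [-166.3966   66.7279] Frack [ 0.3755 -0.3962]
dp mm [  22.9158 -166.8548  -64.3791]
rotx -90.73585230363608
[-0.0509  0.0118 -0.2733  1.2655 -0.004  -0.2249]
```

View pics/t2.png

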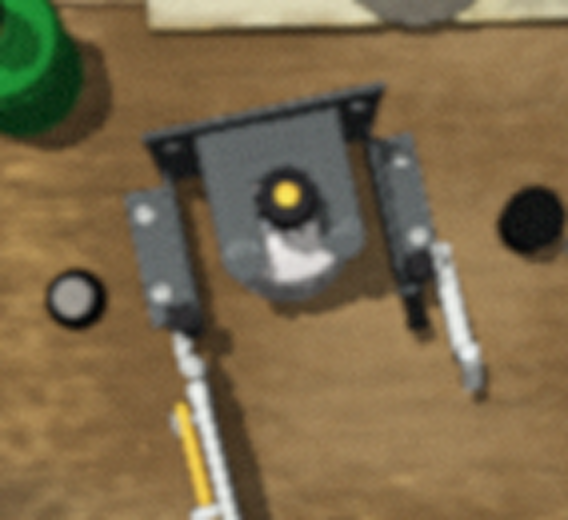

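The gate is wide open with its bar along it, and the canister is still in place with its valve at crop (287,194). Next I turn the jaws along the rack's x and move over the valve.

arm_command(delta_rot=[[-8.5, 0, 0], [-8.5, 0, 0], [-8.5, 0, 0], [-8.5, 0, 0], [-8.5, 0, 0], [-8.5, 0, 0], [-8.5, 0, 0], [-8.5, 0, 0], [-8.5, 0, 0], [-8.5, 0, 0], [-5, 0, 0], [0, 0, 0]], dp=[[0, 0, 0], [0, 0, 0], [0, 0, 0], [0, 0, 0], [0, 0, 0], [0, 0, 0], [0, 0, 0], [0, 0, 0], [0, 0, 0], [0, 0, 0], [0, 0, 0], [0, 0, 0]], hand=[48, 48, 48, 48, 48, 48, 48, 48, 48, 48, 48, 48])

```text
time_s: 15.45
tcp_pos: [0.4211, 0.0576, 0.2381]
tcp_rot: [2.108, 1.566, -0.833]
force: [-0.1, 0.3, -0.5]
finger_gap: 0.0413
```

```bash
cat >> h.py <<'E'
def lev(M):
    w=np.cross(M[:,0],[0,0,-1]);print("level rot deg",np.degrees(M.T@w))
E
python3 - <<'E'
from h import *
s,M=st([.603,.0222,.23],-169.3);lev(M)
E
```

```text
t 15.45 p [0.4211 0.0576 0.2381] F [-0.075   0.3232 -0.4641] gap 0.04126618913440679 q6 -1.8223456491527354
zyaw -168.502134067466 tilt [ 0.0032 -0.0036 -1.    ]
rack [-172.1949   68.3487] Frack [-0.0137  0.3315]
dp mm [   8.7931   70.9554 -171.1639]
rotx 0.7978659325340232
level rot deg [-0.     -0.1411 -0.2367]
```

arm_command(delta_rot=[[0.8, 0, 0], [0, 0, 0], [0, 0, 0], [0, 0, 0], [0, 0, 0], [0, 0, 0]], dp=[[0, 14, -34], [0, 14, -34], [0, 14, -34], [0, 14, -34], [0, 14, -33], [0, 0, 0]], hand=[48, 48, 48, 48, 48, 48])

```text
time_s: 16.05
tcp_pos: [0.603, 0.0192, 0.2329]
tcp_rot: [0.456, 1.566, -2.513]
force: [0.2, 0.0, 0.2]
finger_gap: 0.0413
```

Run:
```python
from h import *
s,M=st([.603,.0222,.157],-169.3);lev(M)
```

```text
t 16.05 p [0.603  0.0192 0.2329] F [0.2431 0.0282 0.153 ] gap 0.04128692514783338 q6 -1.843117309456008
zyaw -170.1094384131533 tilt [-0.0037 -0.0027 -1.    ]
rack [-0.6209 -3.2856] Frack [ 0.2441 -0.0175]
dp mm [75.8716 -3.1524 -0.8357]
rotx -0.8094384131532877
level rot deg [ 0.      0.2369 -0.1161]
```

arm_command(delta_rot=[[-0.8, 0.2, 0], [0, 0, 0], [0, 0, 0], [0, 0, 0], [0, 0, 0], [0, 0, 0]], dp=[[10, -3, 0], [20, 0, 0], [20, 0, 0], [15, 0, 0], [6, 0, 0], [0, 0, 0]], hand=[48, 48, 48, 48, 48, 48])

```text
time_s: 16.65
tcp_pos: [0.5986, 0.0227, 0.1556]
tcp_rot: [-0.071, 1.563, -3.036]
force: [0.9, -0.5, 0.2]
finger_gap: 0.0409
```

Run:
```python
from h import *
s,M=st([.603,.0222,.157],-169.3);lev(M)
I=camera("side")[140:230,210:320,::-1]
cv2.imwrite("pics/v1.png",cv2.resize(I,None,fx=5,fy=5,interpolation=cv2.INTER_CUBIC))
```

```text
t 16.65 p [0.5986 0.0227 0.1556] F [ 0.9298 -0.5462  0.1611] gap 0.04092072367183746 q6 -1.8419040911627973
zyaw -169.92565802705013 tilt [-0.0082 -0.0009 -1.    ]
rack [-4.3236  0.9807] Frack [ 0.812  -0.7095]
dp mm [-1.4751  1.2269 -4.2698]
rotx -0.6256580270501217
level rot deg [0.     0.4718 0.0333]
```

View pics/v1.png

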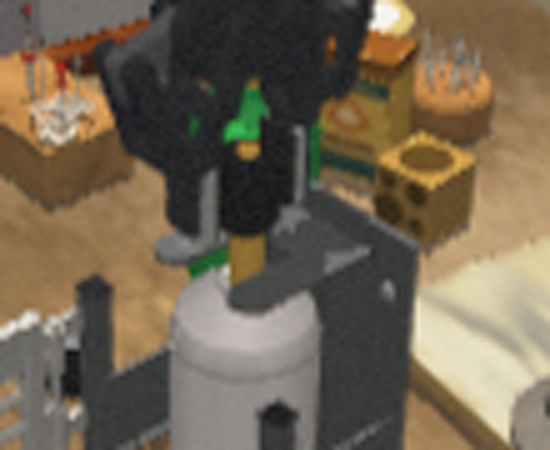

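The valve at (250,190) is between the fingers but not centred in x, so I shift 4 mm and close.

arm_command(delta_rot=[[-0.6, 0.4, 0], [0, 0, 0], [0, 0, 0], [0, 0, 0], [0, 0, 0], [0, 0, 0], [0, 0, 0]], dp=[[-1, 1, -4], [0, 0, 0], [0, 0, 0], [0, 0, 0], [0, 0, 0], [0, 0, 0], [0, 0, 0]], hand=[48, 40, 35, 30, 20, 20, 20], squeeze=50)

```text
time_s: 17.4
tcp_pos: [0.6047, 0.0223, 0.1602]
tcp_rot: [2.973, 1.566, 0.018]
force: [-0.8, 0.9, -1.6]
finger_gap: 0.0247
```

Run:
```python
from h import *
s,M=st([.603,.0222,.157],-169.3);lev(M)
```

```text
t 17.4 p [0.6047 0.0223 0.1602] F [-0.8446  0.8541 -1.6312] gap 0.024705841993574715 q6 -1.8532362143749757
zyaw -169.31556631114807 tilt [ 0.0044  0.0001 -1.    ]
rack [ 1.5906 -0.488 ] Frack [-0.6711  0.9962]
dp mm [ 3.2175 -0.1947  1.6604]
rotx -0.015566311148063505
level rot deg [ 0.     -0.2477 -0.0422]
```

arm_command(delta_rot=[[0, 0, 0], [0, 0, 0], [0, 0, 0]], dp=[[-2, 0, 0], [-2, 0, 0], [0, 0, 0]], hand=[20, 20, 20])

```text
time_s: 17.7
tcp_pos: [0.6036, 0.0224, 0.1633]
tcp_rot: [-3.135, 1.569, 0.193]
force: [-0.1, -0.8, -3.1]
finger_gap: 0.0245
```

Run:
```python
from h import *
s,M=st(list(rk(-60,-2))+[.164],-169.3);lev(M)
```

```text
t 17.7 p [0.6036 0.0224 0.1633] F [-0.0788 -0.7667 -3.1332] gap 0.02446742264816118 q6 -1.8531639454571867
zyaw -169.32004608437336 tilt [ 0.0015  0.0003 -1.    ]
rack [ 0.5875 -0.216 ] Frack [-0.22   -0.7386]
dp mm [-0.7851  1.8203 60.5852]
rotx -0.020046084373348094
level rot deg [-0.     -0.0887  0.0006]
```

arm_command(delta_rot=[[0, 0, 0], [0, 0, 0], [0, 0, 0], [0, 0, 0]], dp=[[0, 0, 4], [0, 0, 8], [0, 0, 8], [0, 0, 8]], hand=[20, 20, 20, 20])

```text
time_s: 18.1
tcp_pos: [0.574, 0.017, 0.1624]
tcp_rot: [-1.827, 1.57, 1.501]
force: [-0.3, -0.5, -3.1]
finger_gap: 0.025
```

Run:
```python
from h import *
s,M=st(list(rk(-200,-5))+[.164],-169.3);lev(M)
```

```text
t 18.1 p [0.574  0.017  0.1624] F [-0.3323 -0.4929 -3.0797] gap 0.024962190262336516 q6 -1.86791979382389
zyaw -169.30136164435777 tilt [ 0.      0.0004 -1.    ]
rack [-29.498   -0.0407] Frack [-0.4182 -0.4225]
dp mm [ -1.6235   5.0054 170.5005]
rotx -0.001361644357757541
level rot deg [-0.     -0.0056  0.0212]
```

arm_command(delta_rot=[[0, 0, 0], [0, 0, 0], [0, 0, 0], [0, 0, 0], [0, 0, 0], [0, 0, 0], [0, 0, 0], [0, 0, 0]], dp=[[-0.5, 0.5, 11], [-0.4, 0.5, 12], [-0.3, 0.5, 12], [-0.3, 0.5, 12], [-0.3, 0.5, 12], [-0.3, 0.5, 12], [-0.3, 0.5, 8], [-0.2, 0, 4]], hand=[20, 20, 20, 20, 20, 20, 20, 20])

```text
time_s: 18.9
tcp_pos: [0.4832, -0.003, 0.1657]
tcp_rot: [-0.291, 1.57, 3.037]
force: [0.1, 0.5, -3.3]
finger_gap: 0.0243
```

Run:
```python
from h import *
s,M=st(list(rk(-200,-5))+[.164],-169.3);lev(M)
```

```text
t 18.9 p [ 0.4832 -0.003   0.1657] F [ 0.1224  0.5053 -3.3208] gap 0.024307015142556454 q6 -1.9292202298028374
zyaw -169.35103960357614 tilt [-0.0005  0.0001 -1.    ]
rack [-122.4714   -2.8028] Frack [0.2142 0.4737]
dp mm [ 1.7342  2.2859 77.5251]
rotx -0.05103960357612891
level rot deg [-0.      0.0286  0.0085]
```

arm_command(delta_rot=[[0, 0, 0], [0, 0, 0], [0, 0, 0], [0, 0, 0], [0, 0, 0], [0, 0, 0], [0, 0, 0], [0, 0, 0]], dp=[[0, 0.4, 8], [0, 0.4, 12], [0, 0.4, 12], [0, 0.4, 12], [0, 0.4, 12], [0, 0, 8], [0, 0, 3], [0, 0, 0]], hand=[20, 20, 20, 20, 20, 20, 20, 20])

```text
time_s: 19.7
tcp_pos: [0.4113, -0.0186, 0.1659]
tcp_rot: [2.755, 1.57, -0.202]
force: [-0.2, 0.3, -4.0]
finger_gap: 0.0248
```

Run:
```python
from h import *
s,M=st(list(rk(-190,-5))+[.1602],-169.3);lev(M)
```

```text
t 19.7 p [ 0.4113 -0.0186  0.1659] F [-0.2037  0.3349 -4.0171] gap 0.02484633188778313 q6 -1.9967992484307588
zyaw -169.38495557797103 tilt [ 0.0005 -0.0001 -1.    ]
rack [-196.0028   -4.7332] Frack [-0.1379  0.3669]
dp mm [ 5.717   0.2553 -6.0007]
rotx -0.08495557797101583
level rot deg [-0.     -0.0252 -0.0103]
```

arm_command(delta_rot=[[0, 0, 0], [0, 0, 0], [0, 0, 0], [0, 0, 0], [0, 0, 0]], dp=[[1.5, 0, 0], [1.5, 0, 0], [1.5, 0, 0], [0.8, 0, 0], [0, 0, 0]], hand=[20, 20, 20, 20, 20])

```text
time_s: 20.2
tcp_pos: [0.413, -0.0187, 0.1602]
tcp_rot: [2.895, 1.569, -0.061]
force: [-0.1, -0.2, -1.3]
finger_gap: 0.0245
```

arm_command(delta_rot=[[0, 0, 0], [0, 0, 0]], dp=[[0.6, 0, 0], [0, 0, 0]], hand=[20, 20])

```text
time_s: 20.4
tcp_pos: [0.4134, -0.0188, 0.1604]
tcp_rot: [2.721, 1.568, -0.235]
force: [-0.1, -0.1, -4.4]
finger_gap: 0.0242
```

arm_command(delta_rot=[[0, 0, 0], [0, 0, 0]], dp=[[0.8, 0, 0], [0.5, 0, 0]], hand=[20, 20])

```text
time_s: 20.6
tcp_pos: [0.4139, -0.019, 0.1602]
tcp_rot: [2.608, 1.567, -0.348]
force: [-3.0, 0.6, 4.3]
finger_gap: 0.0242
```

Run:
```python
from h import *
s,M=st(list(rk(-190,-5))+[.1602],-169.3);lev(M)
```

```text
t 20.6 p [ 0.4139 -0.019   0.1602] F [-3.0447  0.6444  4.2833] gap 0.02422865576580067 q6 -1.9966996212974566
zyaw -169.34019770341467 tilt [ 0.0039 -0.0014 -1.    ]
rack [-193.5653   -5.6058] Frack [-2.8718  1.1992]
dp mm [ 0.0177 -0.6093 -3.5646]
rotx -0.040197703414662556
level rot deg [-0.     -0.2041 -0.1207]
```

arm_command(delta_rot=[[0, 0, 0], [0, 0, 0], [0, 0, 0], [0, 0, 0], [0, 0, 0], [0, 0, 0], [0, 0, 0], [0, 0, 0], [0, 0, 0]], dp=[[0, 0, 0], [0, 0, 0], [0, 0, 0], [0, 0, 0], [-8, 0, 0], [-15, 0, 0], [-25, 0, 0], [-30, 0, 0], [0, 0, 0]], hand=[30, 35, 42, 48, 48, 48, 48, 48, 48])

```text
time_s: 21.5
tcp_pos: [0.4142, -0.0189, 0.2426]
tcp_rot: [2.737, 1.565, -0.218]
force: [-0.0, -0.7, -0.6]
finger_gap: 0.0405
```

Run:
```python
from h import *
s,M=st()
I=camera("side")[130:300,160:330,::-1]
cv2.imwrite("pics/e1.png",cv2.resize(I,None,fx=3.5,fy=3.5,interpolation=cv2.INTER_CUBIC))
t=camera("top")[130:290,185:345,::-1]
cv2.imwrite("pics/e2.png",cv2.resize(t,None,fx=3.5,fy=3.5,interpolation=cv2.INTER_CUBIC))
```

```text
t 21.5 p [ 0.4142 -0.0189  0.2426] F [-0.0101 -0.6696 -0.6138] gap 0.04047367647100173 q6 -1.9967158496520518
zyaw -169.33927895084065 tilt [ 0.0056 -0.0012 -1.    ]
rack [-193.2345   -5.5693] Frack [-0.1344 -0.656 ]
```

View pics/e1.png

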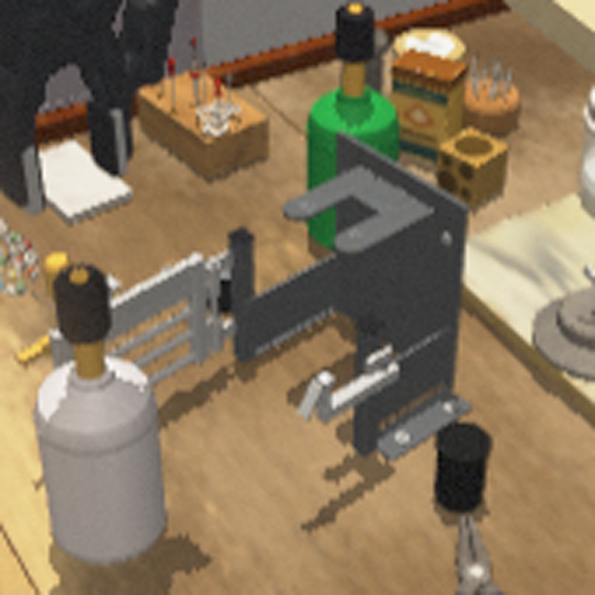

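Run:
```python
from h import *
g=1.54;c,s=np.cos(g),np.sin(g)
for n,a,o,z in(("knob top",106,10,.146),("nose",133,10,.088)):
    x,y=-60-a*s-o*c,60-a*c+o*s
    p=proj("side",np.r_[rk(x,y),z]);print(n,(p-[160,130])*3.5)
print("can top",(proj("side",np.r_[rk(-193.3,-5.5),.19])-[160,130])*3.5,"top cam",(proj("top",np.r_[rk(-193.3,-5.5),.19])-[185,130])*3.5)
```

```text
knob top [ 56.458  255.8063]
nose [ 28.7861 353.0291]
can top [ 80.3053 272.1685] top cam [343.0331 548.8932]
```

View pics/e2.png

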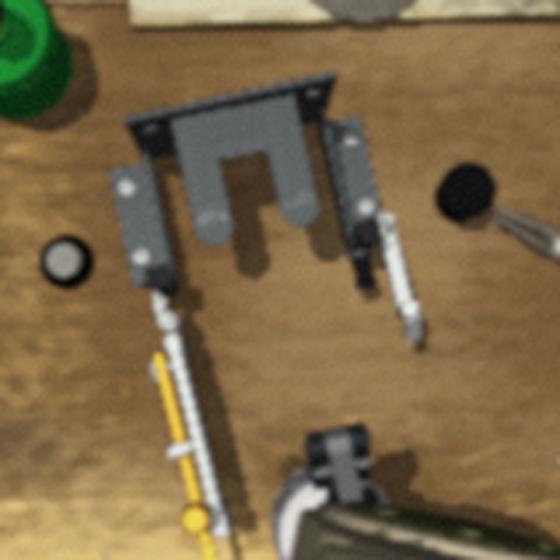

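The gate is open with the knob top at (56,255), as predicted for a level bar. The canister stands upright where calculated, and the loupe and film can are untouched. I'm handing in.

```bash
python3 -c "
from plant import *
print(finish_job())"
```

```text
the job is handed in; nothing more can be done
None
```

The canister is out of the rack and standing on the bench, and I handed the job in at about 21.6 s of the 54 s allowed. `finish_job()` gives no verdict, so what follows is from my own checks.

**Latch:** I pressed the gate in by its knob with at most about 15.5 N measured, which puts roughly 14 N on the buffer. That is close to the 14.5 N at which the bar should come free at the latest, and below the 17 N crush limit. I then lifted the bar to about 0.18 rad without noticeable resistance.

**Gate:** I swung it to about 1.54 rad, lowered the bar and let go. The last pictures show the knob within a pixel or so of where it should be with the bar level.

**Canister:** I drew it out about 3 mm off the bench and set it down until the bench pushed back. It stands upright about 193 mm in front of its place in the rack. Its valve top in the side picture is where I calculated.

**Bystanders:** The loupe, film can and pliers appear unmoved in the pictures; I did not measure them again at the end.

**Clearance:** The open gripper was about 50 mm above the canister's top at hand-in, touching nothing.

**Disagreements:** None of the checks failed. Two readings were slightly off:
- The finger gap read about 1 mm less than the nominal knob diameters, both on the latch knob and on the valve.
- While pressing the gate in, the gripper tilted by up to 0.02 rad and pushed down on the knob with up to about 8 N.

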